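# Wind the mould press down with its loose crank

### The job

Fit the loose crank fully down onto the square spindle end on top of the screw press, without ramming it, and then wind it clockwise by its knob, round and round, until the plate presses firmly on the mould's lid. Stop as soon as it turns stiff, do not force it further; leave the crank fully seated on the spindle and the other things where they stand.

Things in the scene. Friction and masses are not known exactly. Their poses are not given: they have to be found in the camera images.
- press: Grey screw press, fixed on the wooden cover board (board top 18 mm above z = 0). Origin: centre of the underside of its 150 x 164 x 16 mm base, z up. Posts of 14 mm diameter at its y = +-66 mm carry a cross-bar 34 mm (x) by 164 mm (y), top at 123 mm (washers to 126 mm). In its middle a steel collar, 40 mm diameter, top at 130 mm, and out of it the spindle's square end.
- spindle_shoulder (a point): Point on the spindle axis at the collar's top, 130 mm above the press's origin; fixed to the press, does not turn. The crank is fully seated when its origin is here. The spindle's square end (14 x 14 mm) rises from here 26 mm, with a round nose (13 mm wide, inside the socket even when it is turned) to 28.5 mm.
- spindle_top (a point): Point on the spindle axis at the square's top edge, 26 mm above the shoulder, fixed to the press. The square's angle differs at every start and is NOT measured: see it, or set the socket on top with a few N and turn up to 90 degrees until it drops on. The spindle takes about 0.25 N m to turn, so a light rub does not turn it. It turns in place and neither rises nor sinks.
- plate_face (a point): Centre of the underside of the press's round steel plate (72 mm diameter), which slides on the posts. Winding the spindle clockwise, seen from above, lowers it 16 mm per turn; 1.6 to 2.3 turns from the start bring it onto the mould's lid.
- mould: Steel mould, 80 mm diameter, fixed in the press under the plate; origin on its axis at the top of the base. Its wooden lid's top is 28 to 33 mm above that, different at every start, NOT measured. Knob force: about 3.5 N in free turning (near 0 at a pause); past the lid it grows stiff within 0.5 to 1 rad: 6 to 12 N, felt at a pause, is firm; over 20 N is forcing. The press stays tight when let go.
- crank: Loose steel crank, about 0.23 kg, flat on the board, socket down. Origin: centre of the hub's underside, z up. Hub: block 28 x 28 mm, 48 mm tall, sides along its x and y; square socket in it 16 mm wide, 30 mm deep, open below, sides along x and y, mouth chamfered 3 mm (fits in four quarter turns). Arm 18 mm wide, 8 mm thick along -x, underside level with the hub's. Lift by the hub's +-y faces.
- knob_mid (a point): Middle of the crank's upright black knob: 22 mm diameter, from 12 to 54 mm above the crank's underside (this point at 33 mm), its axis 75 mm from the hub's axis along the crank's -x. The knob spins freely on the arm: a gripper holding it can go round in a circle without turning.
- mug: White mug, bystander; origin at the centre of its underside. Leave it where it stands.
- salt: Salt shaker, bystander; origin at the centre of its underside. Leave it where it stands.
- pepper: Wooden pepper mill, bystander; origin at the centre of its underside. Leave it where it stands.
- honey: Honey jar, bystander; origin at the centre of its underside. Leave it where it stands.
- teaspoon: Teaspoon lying flat, bystander; origin at the centre of its underside. Leave it where it stands.
- spice_jar: Spice jar with a yellow cap, bystander; origin at the centre of its underside. Leave it where it stands.

How it is judged:
By the outcome, as a careful person would: the job done as asked, in the order asked, and still so for the second after the job is handed in, with the robot touching nothing.
It also fails if it takes over 72 s, if anything falls off the work surface, if the arm or the gripper's body presses on something with over 40 N, if the wrist force passes 120 N, or if a joint passes its speed limit or range.

### The arm

A 7-joint arm with a two-finger parallel gripper is mounted at the origin on a cart in front of the work surface, level with it; the furniture and walls round the work are solid. World frame = base frame: x ahead of the robot, y to its left, z up, the work surface at z = 0. Lengths are in m, angles in rad, forces in N, time in s.
With the tool pointing down it reaches from about 0.425 to 0.975 m from the base axis. Payload 16.7 kg.
Tool frame: the origin (TCP) lies at the very end of the fingers, on their centre line; the grasp point (between the pads) lies 19 mm behind it; z points along the fingers, y is the line along which they close (so a half turn about z gives the same grasp; the last joint's range is limited). The gripper opens to 85 mm and grips with 20 to 120 N. Pads are 22 mm wide; open, the fingers measure 114 mm over their backs; the gripper's body (76 mm by 85 mm) begins 54 mm behind the grasp point. The pads swing forward as they close: fully open they stand 13 mm farther back than shut.
Start: joints at [1.058, 0.426, 0.074, 1.606, -0.034, 1.111, -0.067], TCP at [0.24, -0.631, 0.205] pointing down, gripper open.
Joint ranges: [-2.85, 2.85], [-0.5, 2.14], [-1.23, 1.37], [0.21, 2.46], [-1.02, 4.16], [0.16, 2.05], [-2.73, 2.73]. Speed limits (rad/s): [1.89, 1.89, 2.39, 2.39, 3.01, 3.01, 3.01].

### API

Orientations are given as a rotation vector (axis times angle).
In Python, from plant import robot gives the robot as it stands.
- The arm moves only by the shell command python3 -m pendant 'ROWS'. ROWS is a JSON list of rows, 1 to 5 of them, each an object with the fields finger_gap (the opening from 0.0 (shut) to 1.0 (fully open)), dx, dy, dz (the shift in normalised numbers (1 is 0.75 m)), yaw (a turn about the tool's z in shares of 2 rad (1.0 is 2 rad)); a field left out counts as zero (the opening has to be given); each row is the pose to reach, as a shift and turn from the pose commanded when the command began, along the tool's axes at that moment; what a row does not reach only later rows make up. A row lasts 1/10 s, in which the tool goes at most 0.05 m and 0.15 rad, less where a joint would pass 70% of its speed; a pose out of reach is approached as far as the arm can. The fingers move at their own pace and stop on an object; the grip force is fixed at half the most. Time passes only in rows, so rows that do not move let the fingers close. It prints the time, the measured TCP pose, the force, the opening and the grip force at its end. Input that does not fit is refused with a message, and nothing moves.
- robot.get_state(): the state, without advancing time (a new reading comes with each control period).
- robot.read_camera(name): name is "scene" or "top" or "wrist"; returns the picture (384x512x3 uint8, red, green, blue); there is no depth.
- robot.calibration(name): a dict with "mtx" (3x3 intrinsics, pixels), "T" (4x4, takes a point from camera to world coordinates). Camera axes: x right, y down, z forward; pixel columns grow to the right and rows downward; lengths in m; the calibration is good to about 2 mm. The wrist camera is an equidistant fisheye: a pixel r from the principal point sees the ray r / f radians off the axis. A picture is of the moment at which its call begins: read the wrist's pose just before it. calibration takes no time and is no camera call; for the wrist camera it gives the pose at the moment of the call.
- robot.close_job(): hands the job in; it is judged then, once.
Trained networks look in the newest picture that a camera, given by its name, has taken for a name from the list of things; names that differ only in an ending like _2 or _b are one class to them, and where a whole thing is asked for, a point or a joint stands for the part that bears it (a point fixed in the world has none). Each returns a list of dicts, best first, with "confidence" (0 to 1); they miss things now and then, are a little off and sometimes report something else, mostly with a low value. They report only what shows in the picture. A call takes as long as a camera call.
- robot.cut_out(name, camera): "region" (384x512 bool, what is visible of it) and "extent" ([left, top, width, height] in pixels, round what is visible of it).
- robot.tip_of(name, camera): "xy" ([column, row] in pixels: a listed point, or the origin of a listed thing).
The state is a dict: "t": time; "joint_positions": joint angles; "qvel": joint speeds; "tau": joint torques, N m; "ee_pos": TCP position; "eef_rot": TCP orientation; "contact_force": force on the tool from outside, world axes, zero at the start; "moment": the same for the moment, N m; "width": opening from 0.0 (shut) to 1.0 (fully open); "grip_force": force on a finger pad.
Only numpy, scipy, OpenCV 4.12 (cv2) and the standard library are available. Lean on these libraries where they do the work, as an engineer would, in place of code of your own. Each camera call takes 0.05 s, during which the arm holds its last target. There are 200 camera calls.

## Working session

There is one attempt and no reset: what is moved stays moved. The work goes in short steps, Python scripts to look and compute and a shell command to move; the robot and the scene stay as the last step left them, time stands still between calls to the robot, and variables do not carry over. Pictures are saved under pics/ and viewed, at most 10 in all, crops included, and the job is handed in when it is done.

```bash
mkdir -p pics; ls
cat > h.py <<'E'
import numpy as np,cv2
from plant import robot
from scipy.spatial.transform import Rotation as R
def pix2plane(cam,uv,z,cal=None):
    c=cal or robot.calibration(cam);K=np.array(c['mtx']);T=np.array(c['T'])
    d=np.array([(uv[0]-K[0,2])/K[0,0],(uv[1]-K[1,2])/K[1,1],1.])
    if cam=='wrist':
        th=np.hypot(d[0],d[1]);s=np.sin(th)/max(th,1e-9);d=np.array([d[0]*s,d[1]*s,np.cos(th)])
    d=T[:3,:3]@d;o=T[:3,3]
    return o+d*(z-o[2])/d[2]
def tri(obs):
    A=np.zeros((3,3));b=np.zeros(3)
    for cam,uv in obs:
        o=np.array(robot.calibration(cam)['T'])[:3,3];p=pix2plane(cam,uv,0.);d=(p-o)/np.linalg.norm(p-o)
        M=np.eye(3)-np.outer(d,d);A+=M;b+=M@o
    return np.linalg.solve(A,b)
E
python3 - <<'E'
from h import *
np.set_printoptions(precision=4,suppress=True)
s=robot.get_state();print(s['ee_pos'],s['eef_rot'],s['t'])
ims=[]
for c in ['scene','top','wrist']:
    im=robot.read_camera(c);cv2.imwrite(f'pics/{c}0.png',im[...,::-1]);ims.append(im)
    k=robot.calibration(c);print(c,k['mtx'],np.array(k['T']))
    for n in ['press','spindle_top','spindle_shoulder','crank','knob_mid','plate_face','mould']:
        if c=='wrist' and n in('plate_face','mould'):continue
        try:
            r=robot.tip_of(n,c);print(n,[(np.round(x['xy'],1),round(x['confidence'],2)) for x in r[:2]])
        except Exception as e:print(n,e)
a=np.vstack([np.hstack(ims[:2]),np.hstack([ims[2],ims[2]*0])])
cv2.imwrite('pics/all.png',cv2.resize(a,(800,600),interpolation=cv2.INTER_AREA)[...,::-1])
E
```

```text
pics
[ 0.24   -0.6304  0.2046] [-3.0885 -0.568   0.0005] 0.0
scene [[355.0204   0.     254.838 ]
 [  0.     355.0204 189.3578]
 [  0.       0.       1.    ]] [[-0.8022 -0.4403  0.4033  0.1837]
 [-0.5969  0.5761 -0.5584  0.6025]
 [ 0.0135 -0.6887 -0.7249  0.8973]
 [ 0.      0.      0.      1.    ]]
press [(array([228.6, 250.3]), 0.59), (array([223.4, 214.9]), 0.47)]
spindle_top [(array([221.5, 214.1]), 0.69)]
spindle_shoulder [(array([224.8, 224.3]), 0.87)]
crank [(array([294.9, 180.9]), 0.76)]
knob_mid [(array([313.6, 174.9]), 0.73), (array([171.3, 248.4]), 0.6)]
plate_face [(array([225.7, 236.8]), 0.63)]
mould [(array([227.5, 248.4]), 0.76)]
top [[407.3658   0.     253.599 ]
 [  0.     407.3658 186.9479]
 [  0.       0.       1.    ]] [[ 0.0254 -0.9872  0.1571  0.4944]
 [-0.9993 -0.0294 -0.0228 -0.0033]
 [ 0.0271 -0.1564 -0.9873  1.063 ]
 [ 0.      0.      0.      1.    ]]
press [(array([175.8, 210.3]), 0.71)]
spindle_top [(array([168.3, 208. ]), 0.7)]
spindle_shoulder [(array([166.5, 206.9]), 0.96)]
crank [(array([314.2, 217.6]), 0.8)]
knob_mid [(array([334.2, 242.2]), 0.57)]
plate_face [(array([169.4, 209.7]), 0.65)]
mould [(array([174.7, 215.9]), 0.64)]
wrist [[297.3186   0.     255.6921]
 [  0.     297.3186 193.7089]
 [  0.       0.       1.    ]] [[ 0.3547 -0.8963 -0.2661  0.307 ]
 [-0.935  -0.3402 -0.1004 -0.605 ]
 [-0.0005  0.2844 -0.9587  0.3752]
 [ 0.      0.      0.      1.    ]]
press []
spindle_top []
spindle_shoulder []
crank []
knob_mid []
```

View pics/all.png

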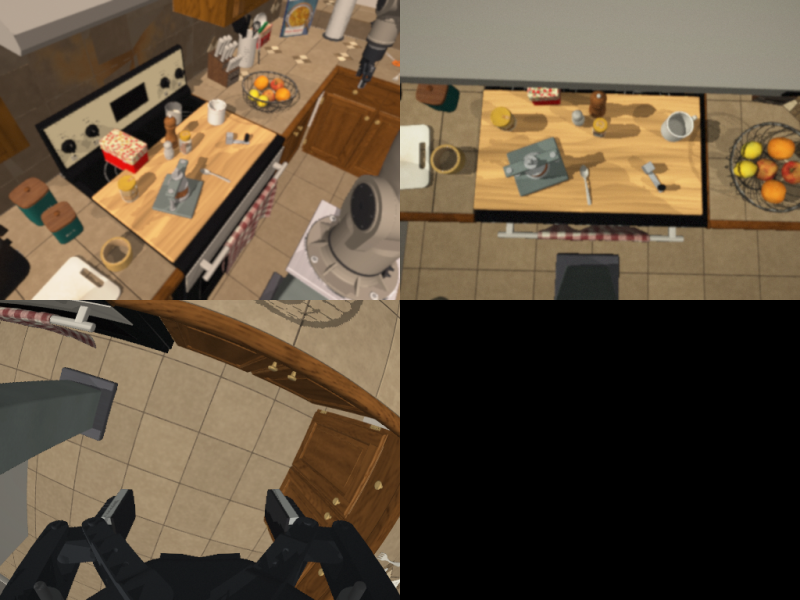

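Scene: press on the left of the board (top image ≈(168,208)), crank on the right at ≈(314,218) with its black knob at ≈(334,242); the arm hangs off to the right of the board.

Run:
```python
from h import *
np.set_printoptions(precision=4,suppress=True)
for n,z,o in [('st',.174,[('scene',(221.5,214.1)),('top',(168.3,208))]),('ss',.148,[('scene',(224.8,224.3)),('top',(166.5,206.9))]),
 ('crank',.018,[('scene',(294.9,180.9)),('top',(314.2,217.6))]),('knob',.051,[('scene',(313.6,174.9)),('top',(334.2,242.2))])]:
    print(n,[pix2plane(c,uv,z) for c,uv in o],tri(o))
print(R.from_rotvec(robot.get_state()['eef_rot']).as_matrix())
im=cv2.imread('pics/top0.png')
cv2.imwrite('pics/c.png',np.hstack([cv2.resize(im[180:270,270:390],(480,360),interpolation=cv2.INTER_CUBIC),cv2.resize(im[165:255,120:200],(320,360),interpolation=cv2.INTER_CUBIC)]))
```

```text
st [array([0.6022, 0.1706, 0.174 ]), array([0.5839, 0.161 , 0.174 ])] [0.5926 0.1665 0.174 ]
ss [array([0.5875, 0.1766, 0.148 ]), array([0.5889, 0.1699, 0.148 ])] [0.5906 0.1719 0.1405]
crank [array([ 0.5857, -0.1929,  0.018 ]), array([ 0.5854, -0.1856,  0.018 ])] [ 0.5833 -0.1849  0.0261]
knob [array([ 0.5351, -0.2268,  0.051 ]), array([ 0.5229, -0.2297,  0.051 ])] [ 0.5282 -0.2259  0.0552]
[[ 0.9346  0.3558  0.    ]
 [ 0.3558 -0.9346  0.    ]
 [ 0.     -0.     -1.    ]]
```

View pics/c.png

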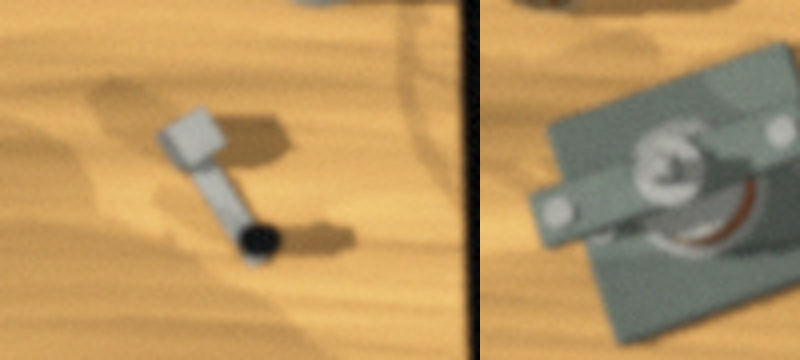

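Careful with the scale: shifts go in shares of 0.75 m and turns go in shares of 2 rad. That gives: 0.2 m is 0.2667, 0.16 m is 0.2133, -0.245 rad is -0.1225.

```bash
python3 -m pendant '[{"finger_gap": 1,"dx": 0.0533,"dy": -0.0267,"dz": -0.0267,"yaw": -0.06},{"finger_gap": 1,"dx": 0.1067,"dy": -0.06,"dz": -0.0533,"yaw": -0.1225},{"finger_gap": 1,"dx": 0.16,"dy": -0.0933,"dz": -0.0533,"yaw": -0.1225},{"finger_gap": 1,"dx": 0.2133,"dy": -0.1267,"dz": -0.0533,"yaw": -0.1225},{"finger_gap": 1,"dx": 0.2667,"dy": -0.16,"dz": -0.0533,"yaw": -0.1225}]'
python3 -c "
from h import *
s=robot.get_state();m=R.from_rotvec(s['eef_rot']).as_matrix();print(m.T@(np.array([.586,-.188,.25])-s['ee_pos']),m)"
```

```text
t: 1.6
ee_pos: [0.3853, -0.4459, 0.2457]
eef_rot: [2.997, 0.941, 0.001]
contact_force: [0.8, -1.1, -0.5]
width: 1.0
grip_force: 0.0
[ 0.31216433 -0.09684721 -0.00431709] [[ 8.20414081e-01  5.71769601e-01  5.09618065e-04]
 [ 5.71769819e-01 -8.20413897e-01 -5.58318534e-04]
 [ 9.88681770e-05  7.49436615e-04 -9.99999714e-01]]
```

In the tool's units: 0.225 m is 0.3, 0.18 m is 0.24.

```bash
python3 -m pendant '[{"finger_gap": 1,"dx": 0.06,"dy": -0.02},{"finger_gap": 1,"dx": 0.12,"dy": -0.04},{"finger_gap": 1,"dx": 0.18,"dy": -0.06},{"finger_gap": 1,"dx": 0.24,"dy": -0.08},{"finger_gap": 1,"dx": 0.3,"dy": -0.1}]' >/dev/null; python3 -m pendant '[{"finger_gap": 1,"dx": 0.06,"dy": -0.016},{"finger_gap": 1,"dx": 0.116,"dy": -0.0293},{"finger_gap": 1,"dx": 0.116,"dy": -0.0293},{"finger_gap": 1,"dx": 0.116,"dy": -0.0293}]'
cat > see.py <<'E'
from h import *
import sys
np.set_printoptions(precision=4,suppress=True)
def see(fn,names):
    s=robot.get_state();print(s['t'],s['ee_pos']);c=robot.calibration('wrist')
    im=robot.read_camera('wrist');cv2.imwrite(fn,im[...,::-1])
    m=R.from_rotvec(s['eef_rot']).as_matrix()
    for n,z in names:
        for r in robot.tip_of(n,'wrist')[:2]:
            p=pix2plane('wrist',r['xy'],z,c);print(n,np.round(r['xy'],1),round(r['confidence'],2),p,'tool',m.T@(p-s['ee_pos']))
    return im,c,s
E
python3 - <<'E'
from see import *
see('pics/w1.png',[('crank',.018),('knob_mid',.051)])
E
```

```text
t: 2.5
ee_pos: [0.5853, -0.1884, 0.2451]
eef_rot: [-2.996, -0.945, 0.0]
contact_force: [0.0, -1.2, -0.8]
width: 1.001
grip_force: 0.0
2.5 [ 0.5853 -0.1884  0.2451]
crank [256.8 155. ] 0.83 [ 0.5927 -0.1841  0.018 ] tool [0.0085 0.0007 0.2271]
knob_mid [254.3 215.9] 0.8 [ 0.5294 -0.2243  0.051 ] tool [-0.0664 -0.0027  0.1941]
```

View pics/w1.png

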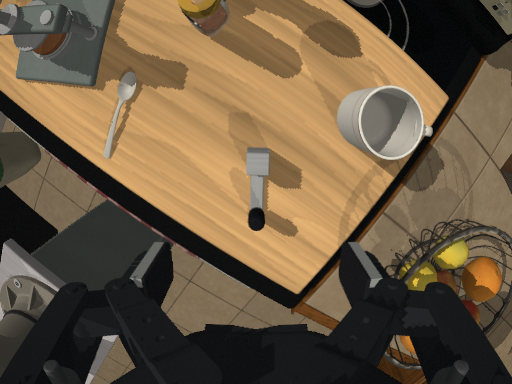

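In the tool's units: 0.14 m is 0.1867, 0.135 m is 0.18, 0.03 rad is 0.015.

```bash
python3 -m pendant '[{"finger_gap": 1,"dx": 0.0107,"dy": 0.0013,"dz": 0.06,"yaw": 0.015},{"finger_gap": 1,"dx": 0.0107,"dy": 0.0013,"dz": 0.12,"yaw": 0.015},{"finger_gap": 1,"dx": 0.0107,"dy": 0.0013,"dz": 0.18,"yaw": 0.015},{"finger_gap": 1,"dx": 0.0107,"dy": 0.0013,"dz": 0.1867,"yaw": 0.015},{"finger_gap": 1,"dx": 0.0107,"dy": 0.0013,"dz": 0.1867,"yaw": 0.015}]'
python3 - <<'E'
from see import *
see('pics/w2.png',[('crank',.018),('knob_mid',.051)])
E
```

```text
t: 3.15
ee_pos: [0.5914, -0.1865, 0.1055]
eef_rot: [-3.011, -0.894, 0.002]
contact_force: [-0.1, 0.3, 1.7]
width: 0.999
grip_force: 0.0
3.15 [ 0.5914 -0.1865  0.1055]
crank [253.8 186.9] 0.62 [ 0.5915 -0.1835  0.018 ] tool [ 0.0019 -0.0024  0.0875]
knob_mid [254.9 279.6] 0.89 [ 0.5283 -0.2258  0.051 ] tool [-0.0743 -0.0015  0.0545]
```

View pics/w2.png

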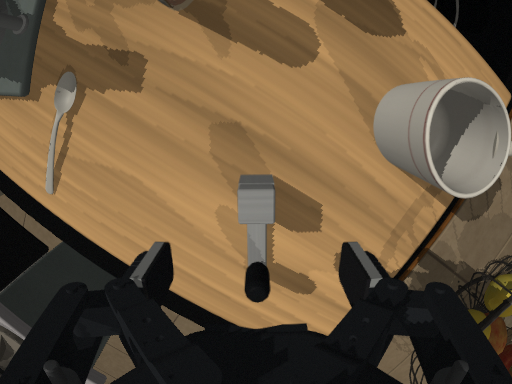

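Wrist view: crank is upright in the image, hub ≈(256,200), knob ≈(257,280); aligned. Descend and grip.

In the tool's units: 0.0755 m is 0.1007, -0.002 m is -0.0027.

```bash
python3 -m pendant '[{"finger_gap": 1,"dx": 0.0013,"dy": -0.0027,"dz": 0.0533},{"finger_gap": 1,"dx": 0.0013,"dy": -0.0027,"dz": 0.1007},{"finger_gap": 1,"dx": 0.0013,"dy": -0.0027,"dz": 0.1007},{"finger_gap": 0.2,"dx": 0.0013,"dy": -0.0027,"dz": 0.1007},{"finger_gap": 0.2,"dx": 0.0013,"dy": -0.0027,"dz": 0.1007}]';python3 -m pendant '[{"finger_gap": 0},{"finger_gap": 0},{"finger_gap": 0},{"finger_gap": 0},{"finger_gap": 0}]'
```

```text
t: 3.8
ee_pos: [0.5934, -0.184, 0.0325]
eef_rot: [3.009, 0.896, 0.005]
contact_force: [0.3, 0.1, 0.3]
width: 0.688
grip_force: 0.0
t: 4.3
ee_pos: [0.5927, -0.1839, 0.0315]
eef_rot: [3.01, 0.896, 0.003]
contact_force: [-2.3, 0.2, 12.8]
width: 0.302
grip_force: 58.3
```

In the tool's units: -0.23 m is -0.3067, -0.18 m is -0.24.

```bash
python3 -m pendant '[{"finger_gap": 0,"dz": -0.04},{"finger_gap": 0,"dz": -0.1067},{"finger_gap": 0,"dz": -0.1733},{"finger_gap": 0,"dz": -0.24},{"finger_gap": 0,"dz": -0.3067}]' ; python3 -m pendant '[{"finger_gap": 0,"dx": 0.0267,"dy": -0.06},{"finger_gap": 0,"dx": 0.0533,"dy": -0.12},{"finger_gap": 0,"dx": 0.08,"dy": -0.18},{"finger_gap": 0,"dx": 0.1067,"dy": -0.24},{"finger_gap": 0,"dx": 0.1333,"dy": -0.3}]' >/dev/null; python3 -m pendant '[{"finger_gap": 0,"dx": 0.024,"dy": -0.0533},{"finger_gap": 0,"dx": 0.0427,"dy": -0.0973},{"finger_gap": 0,"dx": 0.0427,"dy": -0.0973},{"finger_gap": 0,"dx": 0.0427,"dy": -0.0973}]'
python3 - <<'E'
from see import *
see('pics/w3.png',[('spindle_top',.174),('spindle_shoulder',.148),('crank',.248),('knob_mid',.281)])
E
```

```text
t: 4.8
ee_pos: [0.5912, -0.1834, 0.2624]
eef_rot: [3.011, 0.897, 0.001]
contact_force: [1.2, -0.8, -2.7]
width: 0.306
grip_force: 60.5
t: 5.7
ee_pos: [0.5389, 0.1387, 0.2601]
eef_rot: [3.01, 0.899, 0.0]
contact_force: [0.8, -0.4, -2.9]
width: 0.304
grip_force: 60.5
5.7 [0.5389 0.1387 0.2601]
spindle_top [255.6 123.8] 0.92 [0.5872 0.1712 0.174 ] tool [ 0.0582 -0.0007  0.0861]
spindle_top [392.4  85.1] 0.56 [0.6889 0.0895 0.174 ] tool [0.0984 0.1233 0.0861]
spindle_shoulder [388.3  82.1] 0.74 [0.6976 0.0859 0.148 ] tool [0.1037 0.1311 0.1121]
spindle_shoulder [255.7 121.7] 0.7 [0.5877 0.1714 0.148 ] tool [ 0.0588 -0.0007  0.1121]
crank [258.1 222.4] 0.62 [0.5379 0.1369 0.248 ] tool [-0.0019  0.0009  0.0121]
```

View pics/w3.png

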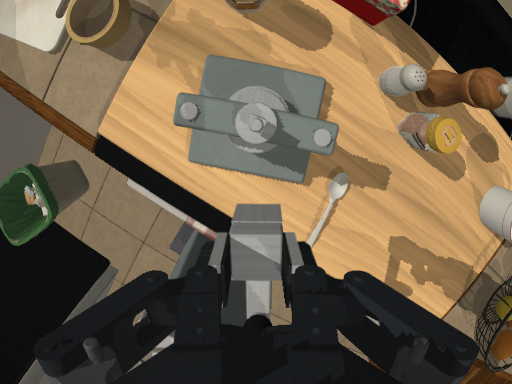

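Run:
```python
import cv2
im=cv2.imread('pics/w3.png');cv2.imwrite('pics/w3c.png',cv2.resize(im[98:150,226:288],(744,600)[::1],interpolation=cv2.INTER_CUBIC))
```

```text
(no output)
```

View pics/w3c.png

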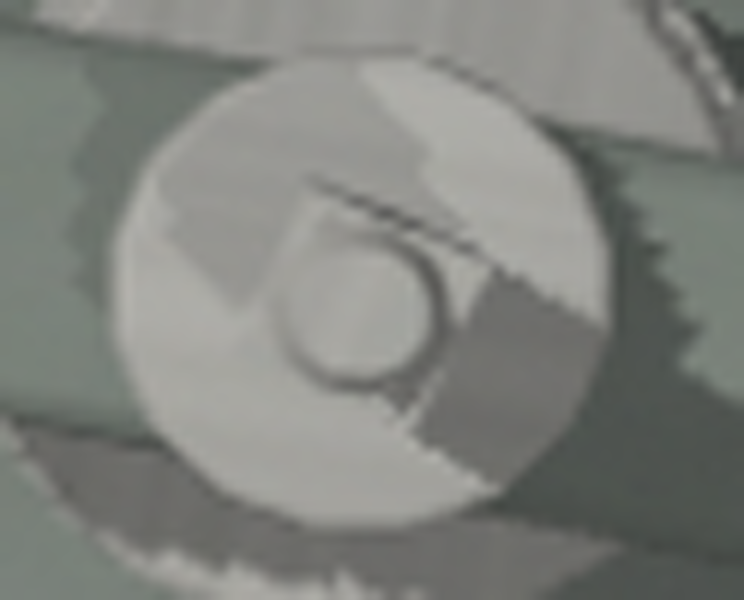

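Square end ≈(256,124) in the wrist picture, edges turned ≈26° clockwise from the image axes, i.e. +0.45 rad about tool z.

In the tool's units: 0.058 m is 0.0773, 0.055 m is 0.0733, 0.45 rad is 0.225.

```bash
python3 -m pendant '[{"finger_gap": 0,"dx": 0.0267,"yaw": 0.07},{"finger_gap": 0,"dx": 0.0533,"yaw": 0.14},{"finger_gap": 0,"dx": 0.0773,"dy": -0.0013,"yaw": 0.21},{"finger_gap": 0,"dx": 0.0773,"dy": -0.0013,"dz": 0.0333,"yaw": 0.225},{"finger_gap": 0,"dx": 0.0773,"dy": -0.0013,"dz": 0.0733,"yaw": 0.225}]';python3 -m pendant '[{"finger_gap": 0},{"finger_gap": 0}]'
python3 - <<'E'
from see import *
for c in ['scene','top']:
    im=robot.read_camera(c);cv2.imwrite(f'pics/{c}1.png',im[...,::-1])
a=cv2.imread('pics/scene1.png')[165:255,170:270];b=cv2.imread('pics/top1.png')[165:255,120:220]
cv2.imwrite('pics/st.png',np.hstack([cv2.resize(x,(400,360),interpolation=cv2.INTER_CUBIC) for x in(a,b)]))
E
```

```text
t: 6.45
ee_pos: [0.5884, 0.1706, 0.2049]
eef_rot: [-3.135, -0.198, -0.003]
contact_force: [0.1, -0.3, -4.2]
width: 0.304
grip_force: 60.5
t: 6.65
ee_pos: [0.5874, 0.1702, 0.2053]
eef_rot: [3.135, 0.201, -0.001]
contact_force: [1.2, 0.1, -1.5]
width: 0.302
grip_force: 60.5
```

View pics/st.png

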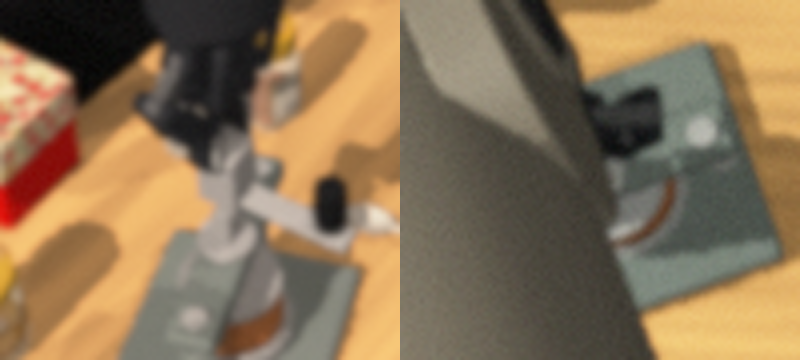

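In the tool's units: 0.016 m is 0.0213, -0.001 m is -0.0013.

```bash
python3 -m pendant '[{"finger_gap": 0,"dy": -0.0013,"dz": 0.0067},{"finger_gap": 0,"dy": -0.0013,"dz": 0.0133},{"finger_gap": 0,"dy": -0.0013,"dz": 0.0187},{"finger_gap": 0,"dy": -0.0013,"dz": 0.0213},{"finger_gap": 0,"dy": -0.0013,"dz": 0.0213}]'; python3 -m pendant '[{"finger_gap": 0,"dz": 0.0027},{"finger_gap": 0,"dz": 0.004},{"finger_gap": 0,"dz": 0.004}]'
```

```text
t: 7.25
ee_pos: [0.5869, 0.1716, 0.1885]
eef_rot: [3.135, 0.202, -0.001]
contact_force: [0.3, -1.0, -2.3]
width: 0.309
grip_force: 60.6
t: 7.55
ee_pos: [0.5876, 0.1719, 0.1867]
eef_rot: [-3.135, -0.202, -0.002]
contact_force: [-2.4, -0.9, 7.0]
width: 0.303
grip_force: 61.6
```

In the tool's units: 0.002 m is 0.0027, -0.0015 m is -0.002.

```bash
python3 -m pendant '[{"finger_gap": 0,"dx": -0.002},{"finger_gap": 0,"dx": -0.002,"dz": 0.0027},{"finger_gap": 0,"dx": -0.002,"dz": 0.0027}]'
```

```text
t: 7.85
ee_pos: [0.5871, 0.1719, 0.1861]
eef_rot: [-3.134, -0.202, -0.006]
contact_force: [-2.9, -1.5, 20.3]
width: 0.303
grip_force: 63.3
```

In the tool's units: -0.0015 m is -0.002.

```bash
python3 -m pendant '[{"finger_gap": 0,"dz": -0.002},{"finger_gap": 0,"dz": -0.002}]'; python3 -c "
from h import *
s=robot.get_state();print(s['moment'],s['contact_force'])"; python3 -m pendant '[{"finger_gap": 0,"dz": -0.0016,"yaw": 0.02},{"finger_gap": 0,"dz": -0.0016,"yaw": 0.04},{"finger_gap": 0,"dz": -0.0016,"yaw": 0.04}]';python3 -c "
from h import *
s=robot.get_state();print(s['moment'],s['contact_force'])"
```

```text
t: 8.05
ee_pos: [0.5866, 0.1718, 0.1866]
eef_rot: [-3.134, -0.202, -0.004]
contact_force: [0.1, -0.2, 10.4]
width: 0.303
grip_force: 62.0
[-0.13918752 -0.20338023 -0.00583134] [ 0.12306063 -0.16901784 10.40331753]
t: 8.35
ee_pos: [0.5859, 0.1718, 0.187]
eef_rot: [-3.14, -0.076, -0.001]
contact_force: [0.8, 0.9, 3.2]
width: 0.303
grip_force: 61.2
[ 0.12495349 -0.22695109  0.00466713] [0.75390884 0.88444926 3.19059055]
```

In the tool's units: 0.0015 m is 0.002.

```bash
python3 -m pendant '[{"finger_gap": 0,"dz": 0.002},{"finger_gap": 0,"dz": 0.002},{"finger_gap": 0,"dz": 0.002}]'; python3 -c "
from h import *
s=robot.get_state();print(s['moment'])"; python3 -m pendant '[{"finger_gap": 0,"dz": 0.002,"yaw": -0.04},{"finger_gap": 0,"dz": 0.002,"yaw": -0.075},{"finger_gap": 0,"dz": 0.002,"yaw": -0.075},{"finger_gap": 0,"dz": 0.002,"yaw": -0.075}]';python3 -c "
from h import *
s=robot.get_state();print(s['moment'])"
```

```text
t: 8.65
ee_pos: [0.5864, 0.1719, 0.1866]
eef_rot: [-3.14, -0.079, -0.003]
contact_force: [-2.7, -1.0, 16.1]
width: 0.304
grip_force: 62.8
[-0.16989305  0.64775395  0.00411877]
t: 9.05
ee_pos: [0.587, 0.172, 0.186]
eef_rot: [-3.125, -0.314, -0.006]
contact_force: [-5.0, -2.4, 25.5]
width: 0.306
grip_force: 63.9
[-0.4196817   0.86956091 -0.01949233]
```

In the tool's units: -0.06 m is -0.08, -0.04 m is -0.0533, 0.07 rad is 0.035.

```bash
python3 -m pendant '[{"finger_gap": 0,"dz": -0.0133},{"finger_gap": 0,"dz": -0.0467,"yaw": 0.035},{"finger_gap": 0,"dx": -0.0533,"dz": -0.0467,"yaw": 0.035},{"finger_gap": 0,"dx": -0.08,"dz": -0.0467,"yaw": 0.035},{"finger_gap": 0,"dx": -0.08,"dz": -0.0467,"yaw": 0.035}]'; python3 -m pendant '[{"finger_gap": 0}]' >/dev/null
python3 - <<'E'
from see import *
im,c,s=see('pics/w4.png',[('spindle_top',.174),('spindle_shoulder',.148)])
m=R.from_rotvec(s['eef_rot']).as_matrix()
print(s['eef_rot'])
cv2.imwrite('pics/w4c.png',cv2.resize(cv2.cvtColor(im,cv2.COLOR_RGB2BGR)[60:320,176:336],(480,780)[::1],interpolation=cv2.INTER_CUBIC)[:600])
np.save('w4.npy',dict(c=c,s={k:s[k] for k in('ee_pos','eef_rot')}),allow_pickle=True)
E
```

```text
t: 9.55
ee_pos: [0.5245, 0.159, 0.2187]
eef_rot: [3.134, 0.204, -0.001]
contact_force: [-0.3, 0.5, -3.3]
width: 0.303
grip_force: 60.5
9.65 [0.5269 0.1595 0.2188]
spindle_top [251.5 125. ] 0.86 [0.5853 0.1704 0.174 ] tool [ 0.0593 -0.0033  0.0448]
spindle_shoulder [254. 121.] 0.86 [0.5872 0.169  0.148 ] tool [ 0.0611 -0.0016  0.0708]
spindle_shoulder [366.8 178.6] 0.71 [0.5531 0.0655 0.148 ] tool [0.0139 0.0966 0.0708]
[3.1349 0.2032 0.0006]
```

View pics/w4c.png

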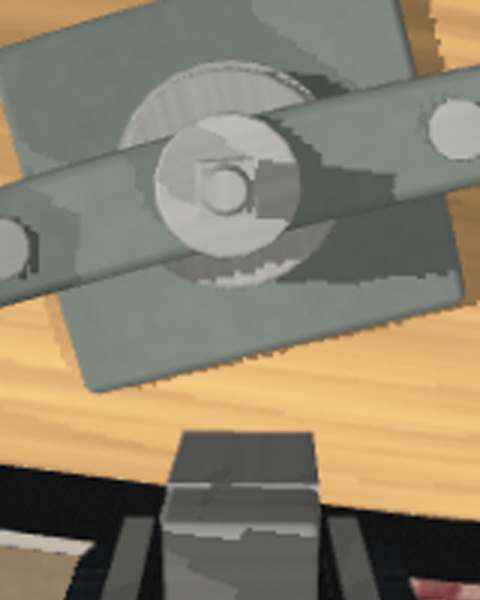

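Run:
```python
from see import *
d=np.load('w4.npy',allow_pickle=True).item();c,s=d['c'],d['s'];m=R.from_rotvec(s['eef_rot']).as_matrix()
f=lambda u,v,z:m.T@(pix2plane('wrist',(176+u/3,60+v/3),z,c)-s['ee_pos'])
zb=s['ee_pos'][2]-.0135
print('nose',f(225,189,.1765),'collar',f(228,186,.148),'sq',f(225,187,.174))
print('hub bot L,R',f(183,432,zb),f(315,432,zb),'top +x edge',f(162,522,zb+.048),f(320,522,zb+.048), f(165,486,zb+.048),f(318,486,zb+.048))
```

```text
nose [ 0.0609 -0.0036  0.0423] collar [ 0.0602 -0.0032  0.0708] sq [ 0.0612 -0.0036  0.0448]
hub bot L,R [ 0.0102 -0.0125  0.0135] [0.0102 0.0162 0.0135] top +x edge [ 0.0105 -0.0131 -0.0345] [ 0.0105  0.0132 -0.0345] [ 0.017  -0.0124 -0.0345] [ 0.0169  0.0126 -0.0345]
```

Angle matches (square edges parallel to image, nose ≈(251,123)); the hub sits ~4 mm behind TCP, so shift forward by that.

In the tool's units: 0.0635 m is 0.0847, -0.004 m is -0.0053.

```bash
python3 -m pendant '[{"finger_gap": 0,"dx": 0.04,"dy": -0.0027},{"finger_gap": 0,"dx": 0.0847,"dy": -0.0053},{"finger_gap": 0,"dx": 0.0847,"dy": -0.0053,"dz": 0.024},{"finger_gap": 0,"dx": 0.0847,"dy": -0.0053,"dz": 0.036},{"finger_gap": 0,"dx": 0.0847,"dy": -0.0053,"dz": 0.0373}]'; python3 -m pendant '[{"finger_gap": 0,"dz": 0.0027},{"finger_gap": 0,"dz": 0.0053},{"finger_gap": 0,"dz": 0.0067},{"finger_gap": 0,"dz": 0.0067}]';python3 -c "
from h import *
s=robot.get_state();print(s['moment'])"
```

```text
t: 10.3
ee_pos: [0.5883, 0.1715, 0.1888]
eef_rot: [3.135, 0.202, -0.005]
contact_force: [-0.2, 0.1, -2.0]
width: 0.304
grip_force: 60.5
t: 10.7
ee_pos: [0.5893, 0.1719, 0.1859]
eef_rot: [-3.135, -0.202, -0.001]
contact_force: [-0.4, 1.4, -1.6]
width: 0.304
grip_force: 60.5
[ 0.13634281 -0.08816971  0.0179171 ]
```

In the tool's units: 0.006 m is 0.008, 0.004 m is 0.0053.

```bash
python3 -m pendant '[{"finger_gap": 0,"dz": 0.0027},{"finger_gap": 0,"dz": 0.0053},{"finger_gap": 0,"dz": 0.008},{"finger_gap": 0,"dz": 0.008}]'
```

```text
t: 11.1
ee_pos: [0.5891, 0.1718, 0.1792]
eef_rot: [-3.135, -0.202, 0.001]
contact_force: [1.3, 1.1, -3.5]
width: 0.307
grip_force: 60.5
```

In the tool's units: 0.015 m is 0.02, 0.012 m is 0.016.

```bash
python3 -m pendant '[{"finger_gap": 0,"dz": 0.0053},{"finger_gap": 0,"dz": 0.0107},{"finger_gap": 0,"dz": 0.016},{"finger_gap": 0,"dz": 0.02},{"finger_gap": 0,"dz": 0.02}]';python3 -m pendant '[{"finger_gap": 0,"dz": 0.0013},{"finger_gap": 0,"dz": 0.0027},{"finger_gap": 0,"dz": 0.0027}]'
```

```text
t: 11.6
ee_pos: [0.589, 0.1717, 0.1639]
eef_rot: [3.135, 0.202, -0.001]
contact_force: [-0.5, 2.4, -2.8]
width: 0.304
grip_force: 60.4
t: 11.9
ee_pos: [0.5893, 0.1718, 0.1625]
eef_rot: [-3.135, -0.202, -0.0]
contact_force: [-0.3, 0.1, -2.6]
width: 0.301
grip_force: 60.5
```

In the tool's units: 0.002 m is 0.0027, 0.001 m is 0.0013.

```bash
python3 -m pendant '[{"finger_gap": 0,"dz": 0.0013},{"finger_gap": 0,"dz": 0.0013},{"finger_gap": 0,"dz": 0.0027},{"finger_gap": 0,"dz": 0.0027}]'
```

```text
t: 12.3
ee_pos: [0.5898, 0.1719, 0.1615]
eef_rot: [-3.135, -0.202, -0.002]
contact_force: [-1.6, -0.9, 8.7]
width: 0.308
grip_force: 61.9
```

In the tool's units: -0.001 m is -0.0013.

```bash
python3 -m pendant '[{"finger_gap": 0.3,"dz": -0.0013},{"finger_gap": 0.75,"dz": -0.0013},{"finger_gap": 0.75,"dz": -0.0013},{"finger_gap": 0.75,"dz": -0.0013}]';python3 -m pendant '[{"finger_gap": 0.75,"dz": -0.0267},{"finger_gap": 0.75,"dz": -0.08},{"finger_gap": 0.75,"dx": -0.04,"dz": -0.0933},{"finger_gap": 0.75,"dx": -0.1013,"dz": -0.0933},{"finger_gap": 0.75,"dx": -0.1013,"dz": -0.0933}]'
python3 -m pendant '[{"finger_gap": 0.75},{"finger_gap": 0.75}]' >/dev/null
python3 - <<'E'
from see import *
im,c,s=see('pics/w5.png',[('knob_mid',.181),('crank',.148),('spindle_shoulder',.148)])
E
```

```text
t: 12.7
ee_pos: [0.5893, 0.1716, 0.1615]
eef_rot: [3.135, 0.202, -0.0]
contact_force: [-1.1, 0.4, 0.0]
width: 0.746
grip_force: 0.0
t: 13.2
ee_pos: [0.5096, 0.1614, 0.2318]
eef_rot: [3.134, 0.204, -0.002]
contact_force: [0.6, -0.8, 0.1]
width: 0.75
grip_force: 0.0
13.4 [0.5146 0.162  0.2317]
knob_mid [255.1 204.7] 0.91 [0.5118 0.1625 0.181 ] tool [-0.0028 -0.0009  0.0507]
crank [256.6 106.2] 0.75 [0.5872 0.1709 0.148 ] tool [0.0731 0.0004 0.0838]
```

View pics/w5.png

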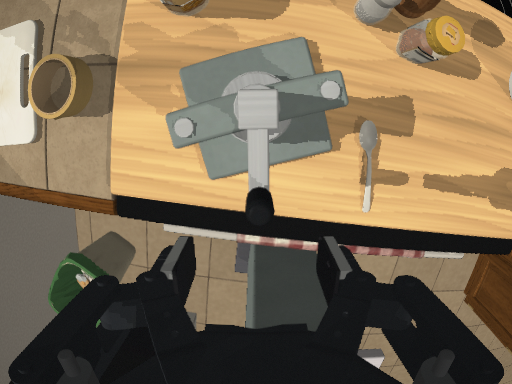

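Crank is seated on the collar, arm toward the robot, knob ≈(259,205) between and ahead of the open fingers. Go down on the knob and grip.

In the tool's units: 0.068 m is 0.0907, -0.003 m is -0.004.

```bash
python3 -m pendant '[{"finger_gap": 0.75,"dx": -0.004,"dz": 0.04},{"finger_gap": 0.75,"dx": -0.004,"dz": 0.08},{"finger_gap": 0.75,"dx": -0.004,"dz": 0.0907},{"finger_gap": 0.4,"dx": -0.004,"dz": 0.0907},{"finger_gap": 0.1,"dx": -0.004,"dz": 0.0907}]';python3 -m pendant '[{"finger_gap": 0},{"finger_gap": 0},{"finger_gap": 0},{"finger_gap": 0}]'
cat > circ.py <<'E'
from h import *
import sys
np.set_printoptions(precision=4,suppress=True)
# centre & current angle from measured TCP; prints row shifts for steps
C=np.array([.5872,.1711]);s=robot.get_state();p=s['ee_pos'];m=R.from_rotvec(s['eef_rot']).as_matrix()
a0=np.arctan2(p[1]-C[1],p[0]-C[0]);r=np.hypot(*(p[:2]-C));print('ang',a0,'r',r,'z',p[2],'F',np.array(s['contact_force']),'t',s['t'])
t=np.array([np.sin(a0),-np.cos(a0)]);print('tang',np.array(s['contact_force'])[:2]@t)
st=float(sys.argv[1]);rr=.075
for i in range(1,6):
    a=a0-i*st;q=np.r_[C+rr*np.array([np.cos(a),np.sin(a)])-p[:2],0];v=m.T@q;print('%.3f,%.3f'%(v[0],v[1]))
E
python3 circ.py 0.4
```

```text
t: 14.1
ee_pos: [0.5116, 0.162, 0.1646]
eef_rot: [-3.135, -0.202, -0.001]
contact_force: [0.2, -0.3, -0.4]
width: 0.419
grip_force: 0.0
t: 14.5
ee_pos: [0.5112, 0.1617, 0.164]
eef_rot: [-3.135, -0.202, -0.001]
contact_force: [-0.6, -0.3, 2.8]
width: 0.196
grip_force: 58.7
ang -3.01876861842682 r 0.0765643795561137 z 0.16404369915444642 F [-0.5788 -0.3435  2.7552] t 14.5
tang -0.2699893866075003
0.008,-0.029
0.025,-0.054
0.050,-0.070
0.079,-0.075
0.108,-0.068
```

In the tool's units: -0.075 m is -0.1, -0.0713 m is -0.0951.

```bash
python3 -m pendant '[{"finger_gap": 0,"dx": 0.0049,"dy": -0.0309},{"finger_gap": 0,"dx": 0.0191,"dy": -0.0588},{"finger_gap": 0,"dx": 0.0412,"dy": -0.0809},{"finger_gap": 0,"dx": 0.0691,"dy": -0.0951},{"finger_gap": 0,"dx": 0.1,"dy": -0.1}]';python3 circ.py 0.4 | head -2
```

```text
t: 15.0
ee_pos: [0.5758, 0.2468, 0.164]
eef_rot: [3.135, 0.204, -0.0]
contact_force: [-2.7, -6.2, 7.7]
width: 0.201
grip_force: 60.1
ang 1.719989309029295 r 0.07651346038254629 z 0.1640171614364817 F [-2.7061 -6.2327  7.7255] t 15.0
tang -3.602499004136083
```

In the tool's units: 0.0757 m is 0.1009, -0.0005 m is -0.0007.

```bash
python3 -m pendant '[{"finger_gap": 0,"dx": 0.0309,"dy": 0.0059,"dz": -0.0007},{"finger_gap": 0,"dx": 0.0588,"dy": 0.02,"dz": -0.0007},{"finger_gap": 0,"dx": 0.0809,"dy": 0.0421,"dz": -0.0007},{"finger_gap": 0,"dx": 0.0951,"dy": 0.07,"dz": -0.0007},{"finger_gap": 0,"dx": 0.1,"dy": 0.1009,"dz": -0.0007}]';python3 circ.py 0.4 | head -2
```

```text
t: 15.5
ee_pos: [0.6629, 0.1821, 0.1655]
eef_rot: [-3.132, -0.204, -0.009]
contact_force: [5.1, 4.8, 4.7]
width: 0.198
grip_force: 59.3
ang 0.14469942268295047 r 0.07648437576249581 z 0.16552530273170327 F [5.1485 4.7977 4.6965] t 15.5
tang -4.0051909162222605
```

In the tool's units: 0.075 m is 0.1, -0.0743 m is -0.0991.

```bash
python3 -m pendant '[{"finger_gap": 0,"dx": -0.004,"dy": 0.0309},{"finger_gap": 0,"dx": -0.0181,"dy": 0.0588},{"finger_gap": 0,"dx": -0.0403,"dy": 0.0809},{"finger_gap": 0,"dx": -0.0681,"dy": 0.0951},{"finger_gap": 0,"dx": -0.0991,"dy": 0.1}]';python3 circ.py 0.4 | head -2;python3 -m pendant '[{"finger_gap": 0,"dx": -0.0309,"dy": -0.0049},{"finger_gap": 0,"dx": -0.0588,"dy": -0.0191},{"finger_gap": 0,"dx": -0.0809,"dy": -0.0412},{"finger_gap": 0,"dx": -0.0951,"dy": -0.0691},{"finger_gap": 0,"dx": -0.1,"dy": -0.1}]';python3 circ.py 0.4 | head -2
```

```text
t: 16.0
ee_pos: [0.5966, 0.0952, 0.1649]
eef_rot: [-3.135, -0.199, -0.005]
contact_force: [2.9, 6.4, 6.5]
width: 0.202
grip_force: 59.9
ang -1.4474847590889406 r 0.07644708149262976 z 0.1649458789902935 F [2.9102 6.4158 6.5118] t 16.0
tang -3.677254634313722
t: 16.5
ee_pos: [0.5115, 0.1608, 0.1647]
eef_rot: [3.135, 0.2, 0.002]
contact_force: [9.8, -1.8, -1.2]
width: 0.201
grip_force: 58.9
ang -3.0062633843015383 r 0.07640323785804051 z 0.16470001239477614 F [ 9.827  -1.7759 -1.2403] t 16.5
tang -3.085460889880227
```

In the tool's units: 0.076 m is 0.1013, -0.075 m is -0.1.

```bash
python3 -m pendant '[{"finger_gap": 0,"dx": 0.0063,"dy": -0.0309},{"finger_gap": 0,"dx": 0.0204,"dy": -0.0588},{"finger_gap": 0,"dx": 0.0425,"dy": -0.0809},{"finger_gap": 0,"dx": 0.0704,"dy": -0.0951},{"finger_gap": 0,"dx": 0.1013,"dy": -0.1}]';python3 circ.py 0.4 | head -2;python3 -m pendant '[{"finger_gap": 0,"dx": 0.0309,"dy": 0.0049},{"finger_gap": 0,"dx": 0.0588,"dy": 0.0191},{"finger_gap": 0,"dx": 0.0809,"dy": 0.0412},{"finger_gap": 0,"dx": 0.0951,"dy": 0.0691},{"finger_gap": 0,"dx": 0.1,"dy": 0.1}]';python3 circ.py 0.4 | head -2; python3 -m pendant '[{"finger_gap": 0},{"finger_gap": 0}]';python3 circ.py .4|head -2
```

```text
t: 17.0
ee_pos: [0.5774, 0.2467, 0.1646]
eef_rot: [-3.135, -0.205, 0.0]
contact_force: [-2.8, -4.8, 6.5]
width: 0.198
grip_force: 60.3
ang 1.6991810464406834 r 0.07625398798657021 z 0.16455148974166545 F [-2.7988 -4.804   6.4505] t 17.0
tang -3.390880060845096
t: 17.5
ee_pos: [0.6635, 0.1818, 0.1649]
eef_rot: [-3.132, -0.204, -0.005]
contact_force: [-0.5, 2.8, 2.7]
width: 0.201
grip_force: 59.6
ang 0.13913643277333484 r 0.07704622622141008 z 0.16493609459266417 F [-0.4824  2.8029  2.6799] t 17.5
tang -2.842758387556144
t: 17.7
ee_pos: [0.663, 0.1796, 0.1648]
eef_rot: [-3.135, -0.199, -0.004]
contact_force: [6.0, 0.5, 5.6]
width: 0.2
grip_force: 59.8
ang 0.11203041480697802 r 0.07625948831671332 z 0.16484948643639355 F [6.0114 0.5492 5.6011] t 17.7
tang 0.1263074793009582
```

```bash
python3 -m pendant '[{"finger_gap": 0,"dx": -0.0045,"dy": 0.0309},{"finger_gap": 0,"dx": -0.0187,"dy": 0.0588},{"finger_gap": 0,"dx": -0.0187,"dy": 0.0588},{"finger_gap": 0,"dx": -0.0187,"dy": 0.0588}]' >/dev/null;python3 circ.py 0.4 | head -2
```

```text
ang -0.5046326578705437 r 0.07648466785794787 z 0.16485740602745677 F [ 4.2448 -1.9689  5.9622] t 18.1
tang -0.32882220161146436
```

In the tool's units: -0.0166 m is -0.0221.

```bash
python3 -m pendant '[{"finger_gap": 0,"dx": -0.0221,"dy": 0.0221},{"finger_gap": 0,"dx": -0.0221,"dy": 0.0221},{"finger_gap": 0,"dx": -0.0221,"dy": 0.0221}]' >/dev/null;python3 circ.py 0.4 | head -2;python3 -m pendant '[{"finger_gap": 0,"dx": -0.0279,"dy": 0.0141},{"finger_gap": 0,"dx": -0.0279,"dy": 0.0141},{"finger_gap": 0,"dx": -0.0279,"dy": 0.0141}]' >/dev/null;python3 circ.py 0.4 | head -2
```

```text
ang -0.8103735339170458 r 0.07641549104557624 z 0.16508093298063445 F [ 3.674  -3.8953  7.2742] t 18.4
tang 0.022725006386655977
ang -1.120460978643556 r 0.07610801014233148 z 0.16515462561082225 F [ 1.3966 -5.524   9.0318] t 18.7
tang 1.1470911241016697
```

In the tool's units: -0.0232 m is -0.0309, 0.0037 m is 0.0049.

```bash
python3 -m pendant '[{"finger_gap": 0,"dx": -0.0309,"dy": 0.0049,"dz": -0.0007},{"finger_gap": 0,"dx": -0.0309,"dy": 0.0049,"dz": -0.0007},{"finger_gap": 0,"dx": -0.0309,"dy": 0.0049,"dz": -0.0007}]' >/dev/null;python3 circ.py 0.4 | head -2;python3 -m pendant '[{"finger_gap": 0,"dx": -0.0309,"dy": -0.0049},{"finger_gap": 0,"dx": -0.0309,"dy": -0.0049},{"finger_gap": 0,"dx": -0.0309,"dy": -0.0049}]' >/dev/null;python3 circ.py 0.4 | head -2
```

```text
ang -1.4351243502487614 r 0.07567389105036225 z 0.1654911136249096 F [ 0.5124 -5.5526  7.9374] t 19.0
tang 0.24332369936947362
ang -1.7515769154266012 r 0.07552805848579955 z 0.1653017852539118 F [-1.0101 -5.8368  8.812 ] t 19.3
tang -0.055782655941161496
```

In the tool's units: -0.0209 m is -0.0279, -0.0004 m is -0.0005.

```bash
python3 -m pendant '[{"finger_gap": 0,"dx": -0.0279,"dy": -0.0135,"dz": -0.0005},{"finger_gap": 0,"dx": -0.0279,"dy": -0.0135,"dz": -0.0005},{"finger_gap": 0,"dx": -0.0279,"dy": -0.0135,"dz": -0.0005}]' >/dev/null;python3 circ.py 0.4 | head -2;python3 -m pendant '[{"finger_gap": 0,"dx": -0.0221,"dy": -0.0221},{"finger_gap": 0,"dx": -0.0221,"dy": -0.0221},{"finger_gap": 0,"dx": -0.0221,"dy": -0.0221}]' >/dev/null;python3 circ.py 0.4 | head -2
```

```text
ang -2.0657952971386204 r 0.07555767820269514 z 0.1654421762643149 F [-1.3364 -3.38    5.8986] t 19.6
tang -0.4296353296573041
ang -2.378838384632111 r 0.07548938566628559 z 0.16534606591980416 F [-3.1616 -4.0976  6.7387] t 19.9
tang -0.7779042793847939
```

In the tool's units: -0.0209 m is -0.0279, -0.0106 m is -0.0141.

```bash
python3 -m pendant '[{"finger_gap": 0,"dx": -0.0141,"dy": -0.0279},{"finger_gap": 0,"dx": -0.0141,"dy": -0.0279},{"finger_gap": 0,"dx": -0.0141,"dy": -0.0279}]' >/dev/null;python3 circ.py 0.4 | head -2
```

```text
ang -2.69070868002463 r 0.07547143523482135 z 0.16520232224692222 F [-3.3789 -5.1354  6.6913] t 20.2
tang -3.149806924041666
```

In the tool's units: -0.0232 m is -0.0309, -0.0037 m is -0.0049.

```bash
python3 -m pendant '[{"finger_gap": 0,"dx": -0.0049,"dy": -0.0309},{"finger_gap": 0,"dx": -0.0049,"dy": -0.0309},{"finger_gap": 0,"dx": -0.0049,"dy": -0.0309}]' >/dev/null;python3 circ.py 0.4 | head -2
```

```text
ang -3.001263806407569 r 0.07544144295799728 z 0.16507728349848616 F [-4.2912 -6.2306  8.9527] t 20.5
tang -5.569127831287615
```

Stiffening (3.1 → 5.6 N at pause). One more small step.

In the tool's units: -0.0232 m is -0.0309, 0.0037 m is 0.0049.

```bash
python3 -m pendant '[{"finger_gap": 0,"dx": 0.0016,"dy": -0.0153},{"finger_gap": 0,"dx": 0.0049,"dy": -0.0309,"dz": -0.0004},{"finger_gap": 0,"dx": 0.0049,"dy": -0.0309,"dz": -0.0004},{"finger_gap": 0,"dx": 0.0049,"dy": -0.0309,"dz": -0.0004}]' >/dev/null;python3 circ.py 0.4 | head -2
```

```text
ang 2.981699228776149 r 0.07535880869844185 z 0.16511260012729345 F [-8.0941 -9.5331  9.0542] t 20.9
tang -10.700212587399145
```

Careful with the scale: shifts go in shares of 0.75 m and turns go in shares of 2 rad. That gives: -0.08 m is -0.1067, -0.05 m is -0.0667.

```bash
python3 -m pendant '[{"finger_gap": 0.3},{"finger_gap": 0.7},{"finger_gap": 0.7},{"finger_gap": 0.7}]'; python3 -m pendant '[{"finger_gap": 0.7,"dz": -0.0267},{"finger_gap": 0.7,"dz": -0.0667},{"finger_gap": 0.7,"dx": -0.0133,"dz": -0.1067},{"finger_gap": 0.7,"dx": -0.04,"dz": -0.1067},{"finger_gap": 0.7,"dx": -0.04,"dz": -0.1067}]'
python3 - <<'E'
from see import *
im,c,s=see('pics/w6.png',[('knob_mid',.181),('crank',.148)])
b=robot.read_camera('scene');cv2.imwrite('pics/f.png',np.hstack([cv2.resize(im,(400,300)),cv2.resize(b[165:270,160:300],(400,300))])[...,::-1])
E
```

```text
t: 21.3
ee_pos: [0.5135, 0.1831, 0.1647]
eef_rot: [3.133, 0.201, -0.002]
contact_force: [1.1, -7.1, -1.6]
width: 0.706
grip_force: 3.0
t: 21.8
ee_pos: [0.4825, 0.1808, 0.2461]
eef_rot: [3.135, 0.204, 0.001]
contact_force: [0.6, 0.2, -0.8]
width: 0.696
grip_force: 0.0
21.8 [0.4825 0.1808 0.2461]
knob_mid [364.1 117.7] 0.9 [0.5601 0.1019 0.181 ] tool [0.0666 0.0883 0.0652]
crank [278.9  73.4] 0.56 [0.5875 0.1741 0.148 ] tool [0.1031 0.0203 0.0982]
```

View pics/f.png

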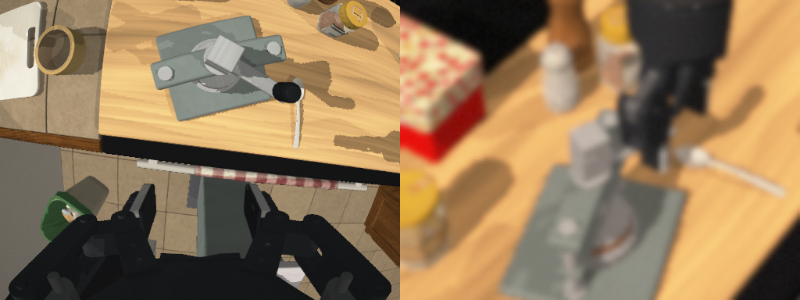

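The knob is now at (288,92) in the left half: it swung back ~1.3 rad anticlockwise when released. I check numerically whether it is still seated.

Run:
```python
from see import *
obs={}
for c in ['scene','top','wrist']:
    robot.read_camera(c)
    for n in ['knob_mid','crank','plate_face','spindle_shoulder','mould','spindle_top']:
        r=robot.tip_of(n,c)
        for x in r[:2]: print(c,n,np.round(x['xy'],1),round(x['confidence'],2))
        if r: obs.setdefault(n,[]).append((c,r[0]['xy']))
for n,o in obs.items():
    if len(o)>1: print(n,tri(o),[ (a[0],tri([a,b])) for i,a in enumerate(o) for b in o[i+1:]])
```

```text
scene knob_mid [249.9 206.3] 0.61
scene crank [225.2 222.5] 0.58
scene plate_face [228.  242.4] 0.83
scene plate_face [274.8 224.6] 0.56
scene spindle_shoulder [229.5 222.6] 0.82
scene mould [230.5 248.6] 0.56
scene mould [224.7 242.5] 0.29
scene spindle_top [223.5 215.8] 0.63
scene spindle_top [273.7 224.7] 0.6
top knob_mid [196.8 219.6] 0.68
top knob_mid [171.3 211.9] 0.47
top crank [164.8 207.5] 0.63
top plate_face [172.8 210.6] 0.53
top plate_face [168.  207.1] 0.52
top spindle_shoulder [166.8 206.4] 0.92
top mould [173.4 214. ] 0.53
top spindle_top [165.1 206.8] 0.67
top spindle_top [175.2 213.4] 0.55
wrist knob_mid [361.9 116.4] 0.9
wrist crank [280.8  74.8] 0.63
wrist spindle_shoulder [286.1  77.6] 0.75
knob_mid [0.5619 0.0989 0.1674] [('scene', array([0.5616, 0.099 , 0.1677])), ('scene', array([0.5626, 0.0989, 0.1672])), ('top', array([0.5617, 0.0986, 0.1668]))]
crank [0.5875 0.1728 0.1519] [('scene', array([0.5877, 0.1733, 0.152 ])), ('scene', array([0.5881, 0.1725, 0.1512])), ('top', array([0.5867, 0.1722, 0.1555]))]
plate_face [0.5883 0.1703 0.0578] [('scene', array([0.5883, 0.1703, 0.0578]))]
spindle_shoulder [0.5857 0.1667 0.1485] [('scene', array([0.5856, 0.1667, 0.1485])), ('scene', array([0.5842, 0.165 , 0.146 ])), ('top', array([0.587 , 0.1675, 0.1568]))]
mould [0.5807 0.1716 0.0354] [('scene', array([0.5807, 0.1716, 0.0354]))]
spindle_top [0.59   0.1703 0.1742] [('scene', array([0.59  , 0.1703, 0.1742]))]
```

In the tool's units: 0.0885 m is 0.118, 0.081 m is 0.108.

```bash
python3 -m pendant '[{"finger_gap": 0.6,"dx": 0.04,"dy": 0.0533},{"finger_gap": 0.6,"dx": 0.0887,"dy": 0.118},{"finger_gap": 0.6,"dx": 0.0887,"dy": 0.118,"dz": 0.0533},{"finger_gap": 0.6,"dx": 0.0887,"dy": 0.118,"dz": 0.0933},{"finger_gap": 0.6,"dx": 0.0887,"dy": 0.118,"dz": 0.108}]';python3 -m pendant '[{"finger_gap": 0.6},{"finger_gap": 0.2},{"finger_gap": 0},{"finger_gap": 0},{"finger_gap": 0}]';python3 circ.py 0.314
```

```text
t: 23.55
ee_pos: [0.56, 0.1003, 0.1613]
eef_rot: [3.135, 0.201, -0.006]
contact_force: [-1.0, -0.0, -0.2]
width: 0.602
grip_force: 0.0
t: 24.05
ee_pos: [0.5621, 0.1009, 0.1656]
eef_rot: [3.135, 0.202, 0.003]
contact_force: [0.1, -3.3, 6.2]
width: 0.199
grip_force: 58.6
ang -1.9144080153956191 r 0.07455539935168289 z 0.16561163644428717 F [ 0.1471 -3.2745  6.1728] t 24.05
tang -1.241620666243964
-0.019,-0.013
-0.033,-0.032
-0.040,-0.055
-0.040,-0.078
-0.033,-0.100
```

In the tool's units: -0.019 m is -0.0253, -0.013 m is -0.0173.

```bash
python3 -m pendant '[{"finger_gap": 0,"dx": -0.0253,"dy": -0.0173},{"finger_gap": 0,"dx": -0.0253,"dy": -0.0173},{"finger_gap": 0,"dx": -0.0253,"dy": -0.0173}]' >/dev/null;python3 circ.py 0.314
```

```text
ang -2.2311997913851425 r 0.07430772004429956 z 0.16537322334838966 F [2.042  3.5576 2.4929] t 24.35
tang 0.5696735433235793
-0.014,-0.019
-0.021,-0.041
-0.021,-0.064
-0.014,-0.087
-0.000,-0.106
```

```bash
python3 -m pendant '[{"finger_gap": 0,"dx": -0.0187,"dy": -0.0253},{"finger_gap": 0,"dx": -0.0187,"dy": -0.0253},{"finger_gap": 0,"dx": -0.0187,"dy": -0.0253}]' >/dev/null;python3 circ.py 0.314
```

```text
ang -2.540052404087345 r 0.07406085295483074 z 0.16518875644853676 F [7.5869 2.4746 0.9952] t 24.65
tang -2.253317810557628
-0.008,-0.022
-0.008,-0.045
-0.001,-0.068
0.013,-0.087
0.032,-0.100
```

In the tool's units: -0.0225 m is -0.03, -0.0075 m is -0.01.

```bash
python3 -m pendant '[{"finger_gap": 0,"dx": -0.01,"dy": -0.03},{"finger_gap": 0,"dx": -0.01,"dy": -0.03},{"finger_gap": 0,"dx": -0.01,"dy": -0.03}]' >/dev/null;python3 circ.py 0.27
```

```text
ang -2.8493541084663785 r 0.07385824852944851 z 0.1652083381969355 F [10.2002 -1.7159  0.1957] t 24.95
tang -4.581754136621611
-0.002,-0.020
0.003,-0.040
0.013,-0.057
0.027,-0.072
0.045,-0.082
```

In the tool's units: -0.02 m is -0.0267, -0.001 m is -0.0013.

```bash
python3 -m pendant '[{"finger_gap": 0,"dx": -0.0013,"dy": -0.0267},{"finger_gap": 0,"dx": -0.0013,"dy": -0.0267},{"finger_gap": 0,"dx": -0.0013,"dy": -0.0267}]' >/dev/null;python3 circ.py -0.1;python3 -m pendant '[{"finger_gap": 0},{"finger_gap": 0},{"finger_gap": 0},{"finger_gap": 0},{"finger_gap": 0}]' >/dev/null;python3 circ.py -.1
```

```text
ang -3.106450629912652 r 0.07389663431913884 z 0.16510762062227363 F [13.1843 -5.7743 -0.0003] t 25.25
tang -6.233948120145018
-0.001,0.007
-0.001,0.015
0.000,0.022
0.002,0.030
0.005,0.037
ang -3.102668670164303 r 0.07391101064008757 z 0.1650809653365479 F [13.6648 -4.9323  0.6501] t 25.75
tang -5.460356749339408
-0.001,0.007
-0.001,0.015
0.000,0.022
0.002,0.030
0.005,0.037
```

In the tool's units: 0.004 m is 0.0053, 0.001 m is 0.0013.

```bash
python3 -m pendant '[{"finger_gap": 0,"dx": 0.0013,"dy": 0.0053},{"finger_gap": 0,"dx": 0.0013,"dy": 0.0053},{"finger_gap": 0,"dx": 0.0013,"dy": 0.0053}]' >/dev/null;python3 circ.py -0.1|head -2;python3 -m pendant '[{"finger_gap": 0,"dy": 0.0053},{"finger_gap": 0,"dy": 0.0053},{"finger_gap": 0,"dy": 0.0053}]' >/dev/null;python3 circ.py -.1|head -2;python3 -m pendant '[{"finger_gap": 0,"dy": 0.0053},{"finger_gap": 0,"dy": 0.0053},{"finger_gap": 0,"dy": 0.0053}]' >/dev/null;python3 circ.py -.1|head -2
```

```text
ang -3.048000115218755 r 0.07365643206396334 z 0.16492506171828702 F [ 6.637  -6.6329  4.0957] t 26.05
tang -7.224113725632952
ang -2.9956776627280637 r 0.07365793544534371 z 0.16495390780997313 F [ 6.0904 -5.5005  4.5421] t 26.35
tang -6.327616790357321
ang -2.943189191571534 r 0.07365691684692774 z 0.16499596190198496 F [ 6.675  -4.7669  4.4874] t 26.65
tang -5.9890717636555415
```

In the tool's units: -0.024 m is -0.032, -0.01 m is -0.0133.

```bash
python3 -m pendant '[{"finger_gap": 0,"dy": -0.0133},{"finger_gap": 0,"dx": 0.0013,"dy": -0.0267},{"finger_gap": 0,"dx": 0.0027,"dy": -0.032},{"finger_gap": 0,"dx": 0.0027,"dy": -0.032}]' >/dev/null;python3 circ.py -0.1|head -2;python3 -m pendant '[{"finger_gap": 0},{"finger_gap": 0},{"finger_gap": 0},{"finger_gap": 0}]' >/dev/null;python3 circ.py -.1|head -2
for i in 1 2 3; do python3 -m pendant '[{"finger_gap": 0.26}]'|tail -3;python3 circ.py -.1|head -2;done
```

```text
ang 3.030901709673566 r 0.07384219084774209 z 0.16477623646804013 F [  5.7143 -14.2587   5.9781] t 27.05
tang -13.540157470292433
ang 3.034598460237244 r 0.07378493147840025 z 0.16481335288609278 F [  6.3682 -13.1462   7.8259] t 27.45
tang -12.390917701266096
contact_force: [0.7, -10.1, 6.2]
width: 0.259
grip_force: 5.0
ang 3.028849897434619 r 0.0745414094973558 z 0.16456470547963675 F [  0.6837 -10.0939   6.2117] t 27.55
tang -9.952905830010053
contact_force: [0.9, -9.8, 6.5]
width: 0.256
grip_force: 5.2
ang 3.0281147247337428 r 0.07489753868881308 z 0.16447165809372913 F [ 0.9099 -9.7833  6.4513] t 27.65
tang -9.61734815493228
contact_force: [1.3, -10.6, 6.3]
width: 0.26
grip_force: 5.2
ang 3.0280762309131686 r 0.074896692220856 z 0.16447206741370876 F [  1.2978 -10.6039   6.2845] t 27.75
tang -10.388651831224282
```

In the tool's units: 0.004 m is 0.0053.

```bash
for i in 1 2 3; do python3 -m pendant '[{"finger_gap": 0.26,"dy": 0.0053},{"finger_gap": 0.26,"dy": 0.0053}]'|tail -3;python3 circ.py -.1|head -2;done
```

```text
contact_force: [1.1, -8.2, 5.7]
width: 0.261
grip_force: 4.0
ang 3.079194299428465 r 0.07414689401327995 z 0.16441359520437157 F [ 1.0841 -8.1751  5.746 ] t 27.95
tang -8.09157667498416
contact_force: [-0.3, -7.2, 4.3]
width: 0.262
grip_force: 3.8
ang 3.1313742513910774 r 0.0735272861286191 z 0.16440636408932324 F [-0.252  -7.2146  4.2566] t 28.15
tang -7.216825619774904
contact_force: [0.1, -7.0, 4.3]
width: 0.262
grip_force: 3.6
ang -3.099698245276554 r 0.07315106126168171 z 0.16436626980738375 F [ 0.0663 -6.9991  4.2561] t 28.35
tang -6.99574628199122
```

```bash
for i in 1 2; do python3 -m pendant '[{"finger_gap": 0.26,"dx": -0.0013,"dy": 0.0107},{"finger_gap": 0.26,"dx": -0.0013,"dy": 0.0107}]'>/dev/null;python3 circ.py -.1|head -2;done; python3 -m pendant '[{"finger_gap": 0.26,"dx": 0.0013,"dy": 0.0107},{"finger_gap": 0.26,"dx": 0.0013,"dy": 0.0107}]'>/dev/null;python3 circ.py -.1|head -2; python3 -m pendant '[{"finger_gap": 0.26,"dx": 0.0027,"dy": 0.0107},{"finger_gap": 0.26,"dx": 0.0027,"dy": 0.0107}]'>/dev/null;python3 circ.py -.1|head -2
```

```text
ang -2.985507573693174 r 0.07411111457957881 z 0.16425447444291022 F [ 1.4857 -7.8755  3.0362] t 28.55
tang -8.010718207613793
ang -2.880959905457644 r 0.0759167048305398 z 0.16417898365096406 F [ 0.715  -6.8293  2.6169] t 28.75
tang -6.78287153392112
ang -2.7758908804645674 r 0.07614618781332445 z 0.16417902791059819 F [ 1.3647 -6.5525  3.1423] t 28.95
tang -6.6072419603363475
ang -2.6686666447794494 r 0.07636281299882175 z 0.16414123029014455 F [ 0.0509 -5.6469  2.4664] t 29.15
tang -5.050248661494499
```

In the tool's units: 0.008 m is 0.0107, 0.003 m is 0.004.

```bash
for i in 1 2 3; do python3 -m pendant '[{"finger_gap": 0.26,"dx": 0.004,"dy": 0.0107},{"finger_gap": 0.26,"dx": 0.004,"dy": 0.0107}]'>/dev/null;python3 circ.py -.1|head -2;done; for i in 1 2 3; do python3 -m pendant '[{"finger_gap": 0.26,"dx": 0.008,"dy": 0.008},{"finger_gap": 0.26,"dx": 0.008,"dy": 0.008}]'>/dev/null;python3 circ.py -.1|head -2;done; python3 -m pendant '[{"finger_gap": 0.26},{"finger_gap": 0.26}]'
```

```text
ang -2.556947306182097 r 0.0764905036943464 z 0.16416964674886175 F [ 1.3416 -6.0633  2.1354] t 29.35
tang -5.7966245375764975
ang -2.448772346630121 r 0.07766141830375715 z 0.16418684402437722 F [ 1.0574 -5.2934  2.5802] t 29.55
tang -4.7483519281769135
ang -2.349117571945723 r 0.0795931357070925 z 0.16415789758271188 F [ 0.7726 -3.6503  2.6899] t 29.75
tang -3.1129606644192824
ang -2.2468164424017605 r 0.07823321429375657 z 0.16422054273041442 F [ 0.2478 -0.1914  0.3455] t 29.95
tang -0.31302179874348957
ang -2.1395008036273717 r 0.07859117025239792 z 0.16416764666731132 F [ 0.7058 -0.3755 -0.1786] t 30.15
tang -0.7969041682406113
ang -2.0328220870217133 r 0.07989792664926448 z 0.1641723620305235 F [-0.1808 -0.7079 -0.2816] t 30.35
tang -0.15372761653596434
t: 30.55
ee_pos: [0.5507, 0.1004, 0.1642]
eef_rot: [-3.135, -0.202, 0.0]
contact_force: [-0.7, 0.2, -0.1]
width: 0.261
grip_force: 0.1
```

Run:
```python
from see import *
see('pics/w7.png',[('knob_mid',.181),('crank',.148)])
obs=[]
for c in ['scene','top']:
    robot.read_camera(c)
    for n in ['knob_mid','plate_face']: print(c,n,[(np.round(x['xy'],1),round(x['confidence'],2)) for x in robot.tip_of(n,c)[:2]])
```

```text
30.55 [0.5507 0.1004 0.1642]
knob_mid [118.6   5.5] 0.74 [0.6743 0.1928 0.181 ] tool [ 0.1345 -0.0758 -0.0168]
knob_mid [252.9 228.1] 0.7 [0.5566 0.103  0.181 ] tool [ 0.0062 -0.0019 -0.0168]
crank [152.3 152.5] 0.63 [0.5863 0.1738 0.148 ] tool [ 0.0447 -0.0682  0.0162]
scene knob_mid [(array([249.7, 203.9]), 0.89), (array([213.6, 200.6]), 0.4)]
scene plate_face [(array([227. , 242.2]), 0.54)]
top knob_mid []
top plate_face []
```

In the tool's units: 0.005 m is 0.0067, -0.001 m is -0.0013.

```bash
python3 -m pendant '[{"finger_gap": 0.26,"dx": 0.0067,"dy": 0.0013,"dz": -0.0013},{"finger_gap": 0,"dx": 0.0067,"dy": 0.0013,"dz": -0.0013},{"finger_gap": 0,"dx": 0.0067,"dy": 0.0013,"dz": -0.0013},{"finger_gap": 0,"dx": 0.0067,"dy": 0.0013,"dz": -0.0013}]'|tail -2; python3 circ.py 0.3
```

```text
width: 0.2
grip_force: 58.6
ang -1.984910889703768 r 0.07763219683682239 z 0.16522681280877743 F [ 0.3482  0.7766 -0.3762] t 31.4
tang -0.006227659178573208
-0.016,-0.017
-0.028,-0.035
-0.034,-0.057
-0.034,-0.079
-0.027,-0.101
```

In the tool's units: -0.034 m is -0.0453, -0.028 m is -0.0373.

```bash
python3 -m pendant '[{"finger_gap": 0,"dx": -0.0213,"dy": -0.0213},{"finger_gap": 0,"dx": -0.0373,"dy": -0.0453},{"finger_gap": 0,"dx": -0.0373,"dy": -0.0453},{"finger_gap": 0,"dx": -0.0373,"dy": -0.0453}]'>/dev/null; python3 circ.py 0.3
```

```text
ang -2.5646760652366583 r 0.0770234355636267 z 0.16525249718632742 F [-5.9738 -6.9832  6.6502] t 31.8
tang -2.594567488067735
-0.005,-0.022
-0.005,-0.045
0.002,-0.066
0.015,-0.085
0.032,-0.098
```

In the tool's units: 0.003 m is 0.004, 0.002 m is 0.0027, -0.45 rad is -0.225.

```bash
python3 -m pendant '[{"finger_gap": 0.45},{"finger_gap": 0.45},{"finger_gap": 0.45,"dx": 0.0027,"dy": 0.004,"yaw": -0.075},{"finger_gap": 0.45,"dx": 0.0027,"dy": 0.004,"yaw": -0.15},{"finger_gap": 0.45,"dx": 0.0027,"dy": 0.004,"yaw": -0.225}]'; python3 -m pendant '[{"finger_gap": 0.45,"yaw": -0.075},{"finger_gap": 0.45,"yaw": -0.15},{"finger_gap": 0.45,"yaw": -0.225},{"finger_gap": 0.45,"yaw": -0.3},{"finger_gap": 0.45,"yaw": -0.375}]'>/dev/null; python3 -m pendant '[{"finger_gap": 0.45,"yaw": -0.075},{"finger_gap": 0.45,"yaw": -0.12},{"finger_gap": 0.45,"yaw": -0.12}]'
python3 - <<'E'
from see import *
print(np.array(robot.get_state()['joint_positions']))
see('pics/w8.png',[('knob_mid',.181),('crank',.148)])
E
```

```text
t: 32.3
ee_pos: [0.5265, 0.127, 0.1652]
eef_rot: [3.008, 0.905, 0.001]
contact_force: [2.1, -2.5, -0.0]
width: 0.449
grip_force: 1.5
t: 33.1
ee_pos: [0.5265, 0.1275, 0.1653]
eef_rot: [-2.222, -2.221, -0.001]
contact_force: [2.5, 1.3, -0.4]
width: 0.451
grip_force: 1.1
[ 0.1917  0.3166 -0.6523  1.9152  0.2286  0.9831 -0.5649]
33.1 [0.5265 0.1275 0.1653]
knob_mid [270.1 256.2] 0.64 [0.5341 0.116  0.181 ] tool [-0.0114  0.0076 -0.0157]
crank [349.7 155.7] 0.88 [0.5876 0.1704 0.148 ] tool [0.043  0.061  0.0174]
```

In the tool's units: -0.01 m is -0.0133, 0.007 m is 0.0093.

```bash
python3 -m pendant '[{"finger_gap": 0.45,"dx": -0.0133,"dy": 0.0093},{"finger_gap": 0.3,"dx": -0.0133,"dy": 0.0093},{"finger_gap": 0,"dx": -0.0133,"dy": 0.0093},{"finger_gap": 0,"dx": -0.0133,"dy": 0.0093},{"finger_gap": 0,"dx": -0.0133,"dy": 0.0093}]'; python3 circ.py 0.3
```

```text
t: 33.75
ee_pos: [0.5352, 0.1168, 0.1661]
eef_rot: [2.224, 2.215, 0.004]
contact_force: [9.1, -1.2, 3.9]
width: 0.203
grip_force: 58.5
ang -2.334689279401668 r 0.0751984848820322 z 0.1661006038269734 F [ 9.1332 -1.204   3.8773] t 33.75
tang -7.428385821524062
0.018,-0.014
0.039,-0.022
0.061,-0.023
0.083,-0.018
0.102,-0.006
```

In the tool's units: 0.039 m is 0.052, -0.021 m is -0.028.

```bash
python3 -m pendant '[{"finger_gap": 0,"dx": 0.024,"dy": -0.0173},{"finger_gap": 0,"dx": 0.052,"dy": -0.028},{"finger_gap": 0,"dx": 0.052,"dy": -0.028},{"finger_gap": 0,"dx": 0.052,"dy": -0.028}]'>/dev/null; python3 circ.py 0.1
```

```text
ang -2.9398908497463254 r 0.07566526867896167 z 0.16574957526574408 F [ 3.3756 -2.9436  4.2004] t 34.15
tang -3.560185904396184
0.008,-0.001
0.015,-0.001
0.023,-0.001
0.030,0.001
0.037,0.002
```

In the tool's units: 0.022 m is 0.0293, 0.011 m is 0.0147.

```bash
python3 -m pendant '[{"finger_gap": 0,"dx": 0.0147,"dy": -0.0007},{"finger_gap": 0,"dx": 0.0293},{"finger_gap": 0,"dx": 0.0293},{"finger_gap": 0,"dx": 0.0293},{"finger_gap": 0,"dx": 0.0293}]'>/dev/null; python3 circ.py 0.1
```

```text
ang 3.0718467553077202 r 0.07577444620728309 z 0.16528818685386276 F [-7.6376 -9.2439 13.4031] t 34.65
tang -9.753680774670903
0.007,0.002
0.015,0.003
0.022,0.006
0.029,0.009
0.035,0.012
```

In the tool's units: -0.0008 m is -0.0011, -0.0005 m is -0.0007.

```bash
python3 -m pendant '[{"finger_gap": 0,"dy": -0.0007,"dz": -0.0011},{"finger_gap": 0,"dy": -0.0007,"dz": -0.0011},{"finger_gap": 0,"dy": -0.0007,"dz": -0.0011},{"finger_gap": 0,"dy": -0.0007,"dz": -0.0011},{"finger_gap": 0,"dy": -0.0007,"dz": -0.0011}]'>/dev/null; python3 circ.py 0.1|head -2; python3 -m pendant '[{"finger_gap": 0.3},{"finger_gap": 0.45},{"finger_gap": 0.45}]'
python3 - <<'E'
from see import *
see('pics/w9.png',[('knob_mid',.181),('crank',.148)])
E
```

```text
ang 3.0730241806723932 r 0.07575004073563385 z 0.16587304166438144 F [-1.9614 -7.416   5.4599] t 35.15
tang -7.532983154395715
t: 35.45
ee_pos: [0.5118, 0.1783, 0.166]
eef_rot: [-2.224, -2.219, 0.0]
contact_force: [0.8, -0.5, -0.0]
width: 0.455
grip_force: 0.0
35.45 [0.5118 0.1783 0.166 ]
knob_mid [308.8 331.3] 0.57 [0.5477 0.1049 0.181 ] tool [-0.0734  0.0361 -0.015 ]
crank [360.8 224.4] 0.85 [0.5859 0.1721 0.148 ] tool [-0.0061  0.0741  0.018 ]
```

In the tool's units: -0.0734 m is -0.0979, -0.05 m is -0.0667, 0.6 rad is 0.3.

```bash
python3 -m pendant '[{"finger_gap": 0.6,"dz": -0.06},{"finger_gap": 0.6,"dx": -0.0267,"dy": 0.0133,"dz": -0.0667,"yaw": 0.075},{"finger_gap": 0.6,"dx": -0.06,"dy": 0.0293,"dz": -0.0667,"yaw": 0.15},{"finger_gap": 0.6,"dx": -0.08,"dy": 0.04,"dz": -0.0667,"yaw": 0.225},{"finger_gap": 0.6,"dx": -0.0979,"dy": 0.0481,"dz": -0.0667,"yaw": 0.3}]'>/dev/null; python3 -m pendant '[{"finger_gap": 0.6,"yaw": 0.075},{"finger_gap": 0.6,"yaw": 0.15},{"finger_gap": 0.6,"yaw": 0.225},{"finger_gap": 0.6,"yaw": 0.3},{"finger_gap": 0.6,"yaw": 0.375}]'>/dev/null;  python3 -m pendant '[{"finger_gap": 0.6,"yaw": 0.045},{"finger_gap": 0.6,"yaw": 0.045}]'
python3 - <<'E'
from see import *
see('pics/w10.png',[('knob_mid',.181),('crank',.148)])
E
```

```text
t: 36.8
ee_pos: [0.5477, 0.105, 0.2161]
eef_rot: [3.135, 0.2, 0.0]
contact_force: [-0.4, -0.6, 1.1]
width: 0.598
grip_force: 0.0
36.8 [0.5477 0.105  0.2161]
knob_mid [255. 198.] 0.65 [0.5551 0.1069 0.181 ] tool [ 0.0076 -0.0009  0.0351]
crank [179.8 139.7] 0.87 [0.5865 0.1729 0.148 ] tool [ 0.0472 -0.0624  0.0681]
```

In the tool's units: 0.0503 m is 0.0671, 0.02 m is 0.0267.

```bash
python3 -m pendant '[{"finger_gap": 0.6,"dx": 0.0073,"dy": 0.0013,"dz": 0.0267},{"finger_gap": 0.6,"dx": 0.0073,"dy": 0.0013,"dz": 0.0671},{"finger_gap": 0.3,"dx": 0.0073,"dy": 0.0013,"dz": 0.0671},{"finger_gap": 0,"dx": 0.0073,"dy": 0.0013,"dz": 0.0671},{"finger_gap": 0,"dx": 0.0073,"dy": 0.0013,"dz": 0.0671}]'>/dev/null; python3 -m pendant '[{"finger_gap": 0},{"finger_gap": 0}]'; python3 circ.py 0.3
```

```text
t: 37.65
ee_pos: [0.5537, 0.1041, 0.1667]
eef_rot: [3.135, 0.202, 0.002]
contact_force: [-1.5, -6.3, 3.2]
width: 0.197
grip_force: 59.0
ang -2.034953970609565 r 0.07487907835163832 z 0.16668146225191094 F [-1.4941 -6.308   3.2196] t 37.65
tang -1.4879102043695032
-0.017,-0.015
-0.028,-0.034
-0.033,-0.056
-0.031,-0.079
-0.023,-0.099
```

In the tool's units: -0.0555 m is -0.074, -0.0335 m is -0.0447.

```bash
python3 -m pendant '[{"finger_gap": 0,"dx": -0.0227,"dy": -0.0193},{"finger_gap": 0,"dx": -0.0373,"dy": -0.0447},{"finger_gap": 0,"dx": -0.044,"dy": -0.074,"dz": -0.0004},{"finger_gap": 0,"dx": -0.044,"dy": -0.074,"dz": -0.0004},{"finger_gap": 0,"dx": -0.044,"dy": -0.074,"dz": -0.0004}]'>/dev/null; python3 circ.py 0.28
```

```text
ang -2.9341932686374297 r 0.07474877517136684 z 0.1668556140068817 F [ 2.5982 -4.1929  0.9494] t 38.15
tang -4.638042660982962
0.001,-0.021
0.008,-0.041
0.020,-0.058
0.037,-0.071
0.056,-0.079
```

In the tool's units: -0.021 m is -0.028, -0.01 m is -0.0133.

```bash
python3 -m pendant '[{"finger_gap": 0,"dx": 0.0007,"dy": -0.0133},{"finger_gap": 0,"dx": 0.0013,"dy": -0.028},{"finger_gap": 0,"dx": 0.0013,"dy": -0.028},{"finger_gap": 0,"dx": 0.0013,"dy": -0.028},{"finger_gap": 0,"dx": 0.0013,"dy": -0.028}]'>/dev/null; python3 circ.py -0.1|head -2; python3 -m pendant '[{"finger_gap": 0},{"finger_gap": 0},{"finger_gap": 0},{"finger_gap": 0},{"finger_gap": 0}]'>/dev/null;python3 circ.py -0.1
```

```text
ang 3.0848720751083887 r 0.07485208896026373 z 0.1666539447198894 F [ 3.7469 -8.2347 -0.0734] t 38.65
tang -8.009038739702019
ang 3.08506869863191 r 0.07482468601190964 z 0.16666652738711077 F [ 2.6915 -7.6937  0.8094] t 39.15
tang -7.529311053033837
-0.001,0.007
-0.001,0.015
-0.001,0.022
0.000,0.030
0.002,0.037
```

In the tool's units: 0.0225 m is 0.03, 0.015 m is 0.02.

```bash
python3 -m pendant '[{"finger_gap": 0.26},{"finger_gap": 0.26,"dx": -0.0013,"dy": 0.01},{"finger_gap": 0.26,"dx": -0.0013,"dy": 0.02},{"finger_gap": 0.26,"dx": -0.0013,"dy": 0.03},{"finger_gap": 0.26,"dx": -0.0013,"dy": 0.03}]'|tail -2; python3 circ.py -0.1
```

```text
width: 0.264
grip_force: 3.5
ang -2.8864918509460624 r 0.07550946904019874 z 0.16627228323896284 F [ 0.4982 -6.4068  3.4238] t 39.65
tang -6.325147615074216
0.002,0.007
0.004,0.015
0.007,0.021
0.010,0.028
0.014,0.034
```

In the tool's units: 0.0145 m is 0.0193, 0.007 m is 0.0093.

```bash
python3 -m pendant '[{"finger_gap": 0.26,"dx": 0.0027,"dy": 0.0093},{"finger_gap": 0.26,"dx": 0.006,"dy": 0.0193},{"finger_gap": 0.26,"dx": 0.006,"dy": 0.0193}]'>/dev/null; python3 circ.py -0.1|head -2;  python3 -m pendant '[{"finger_gap": 0.26,"dx": 0.004,"dy": 0.0093},{"finger_gap": 0.26,"dx": 0.004,"dy": 0.0093},{"finger_gap": 0.26,"dx": 0.004,"dy": 0.0093}]'>/dev/null; python3 circ.py -0.1
```

```text
ang -2.6840644678762593 r 0.0740733497928107 z 0.16611603940336253 F [ 1.0413 -5.9618  2.4804] t 39.95
tang -5.808559599385099
ang -2.5911766563676872 r 0.07387152195703335 z 0.16601778176796286 F [ 0.6172 -6.4958  2.588 ] t 40.25
tang -5.859205854733947
0.002,0.007
0.006,0.013
0.011,0.019
0.016,0.025
0.022,0.029
```

In the tool's units: 0.0045 m is 0.006, 0.0025 m is 0.0033.

```bash
for i in 1 2 3 4; do python3 -m pendant '[{"finger_gap": 0.26,"dx": 0.0013,"dy": 0.0033},{"finger_gap": 0.26,"dx": 0.0027,"dy": 0.006}]'>/dev/null; python3 circ.py -0.1|head -2;done
```

```text
ang -2.537402625982375 r 0.07369051796903124 z 0.16602931862168224 F [ 0.0892 -2.1594  1.3031] t 40.45
tang -1.8278135874370118
ang -2.471375659141424 r 0.07413664627916654 z 0.16601650340924257 F [ 0.2598 -0.8033  0.0784] t 40.65
tang -0.7908582743991135
ang -2.406273411791737 r 0.07494168121569768 z 0.16602076564181786 F [0.5109 0.2308 0.948 ] t 40.85
tang -0.17151288144642812
ang -2.342343891531554 r 0.07606852898681374 z 0.16600299351425668 F [ 1.1073 -0.2287 -0.2333] t 41.05
tang -0.95321837259481
```

In the tool's units: -0.003 m is -0.004.

```bash
python3 -m pendant '[{"finger_gap": 0.35,"dy": -0.004},{"finger_gap": 0.6,"dy": -0.004},{"finger_gap": 0.6,"dy": -0.004}]';python3 - <<'E'
from see import *
see('pics/w11.png',[('knob_mid',.181)])
E
python3 -m pendant '[{"finger_gap": 0.6,"dy": -0.004,"dz": -0.04},{"finger_gap": 0.6,"dy": -0.004,"dz": -0.08},{"finger_gap": 0.6,"dx": -0.04,"dz": -0.1067},{"finger_gap": 0.6,"dx": -0.08,"dz": -0.1067},{"finger_gap": 0.6,"dx": -0.08,"dz": -0.1067}]'
python3 - <<'E'
from see import *
robot.read_camera('scene')
print([(np.round(x['xy'],1),round(x['confidence'],2)) for x in robot.tip_of('plate_face','scene')[:2]])
for i in range(2): see('pics/w12.png',[('knob_mid',.181),('crank',.148)])
E
```

```text
t: 41.35
ee_pos: [0.5336, 0.1201, 0.166]
eef_rot: [-3.135, -0.203, 0.0]
contact_force: [-0.5, 0.4, 0.7]
width: 0.598
grip_force: 0.0
41.35 [0.5336 0.1201 0.166 ]
knob_mid [264.7 229.9] 0.9 [0.5384 0.1159 0.181 ] tool [ 0.0043  0.0048 -0.015 ]
t: 41.95
ee_pos: [0.4718, 0.1117, 0.2468]
eef_rot: [3.134, 0.203, 0.001]
contact_force: [-1.1, -1.1, -0.7]
width: 0.599
grip_force: 0.0
[(array([228.5, 243.9]), 0.5)]
42.05 [0.4742 0.1119 0.2465]
knob_mid [260.8 116.9] 0.64 [0.5387 0.1165 0.181 ] tool [0.0645 0.0037 0.0656]
crank [204.8  55.9] 0.95 [0.5878 0.1727 0.148 ] tool [ 0.1204 -0.0457  0.0986]
42.2 [0.4747 0.1121 0.2458]
knob_mid [260.7 117.3] 0.94 [0.5388 0.1168 0.181 ] tool [0.0643 0.0036 0.0648]
crank [203.6  54.5] 0.65 [0.5893 0.174  0.148 ] tool [ 0.1216 -0.0467  0.0978]
```

```bash
python3 -c "
from h import *
robot.read_camera('scene');a=robot.tip_of('knob_mid','scene')[0]['xy'];robot.read_camera('wrist');b=robot.tip_of('knob_mid','wrist')[0]['xy'];print(tri([('scene',a),('wrist',b)]))
print(robot.close_job())"
```

```text
Traceback (most recent call last):
IndexError: list index out of range
```

```bash
python3 -c "
from h import *
robot.read_camera('scene');a=robot.tip_of('crank','scene');robot.read_camera('wrist');b=robot.tip_of('crank','wrist')
if a and b: print(tri([('scene',a[0]['xy']),('wrist',b[0]['xy'])]))
print(robot.close_job())"
```

```text
[0.58972409 0.17289693 0.14407076]
the job is handed in; nothing more can be done
None
```

The crank is seated on the spindle (hub last measured about 4 mm from the seated height, within measuring error) and I wound it to about 8 N felt at a pause, but the press did not stay tight when let go: it sprang back about 1 rad both times I opened the gripper at 7.5 to 11 N. I eased the last wind back by hand until the spindle held itself, so the plate should still press on the lid, but probably with less than the 6 to 12 N firm load; that final load is not measured. Handed in at about 42 s with the gripper clear and, as far as I could see, nothing else touched.

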